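Count four grinding balls into a tin

ROBOT

A 6-joint arm with a two-finger parallel gripper is mounted at the origin on a cart in front of the work surface, level with it; the furniture and walls round the work are solid. World frame = base frame: x ahead of the robot, y to its left, z up, the work surface at z = 0. Lengths are in m, angles in rad, forces in N, time in s.
With the tool pointing down it reaches from about 0.35 to 0.925 m from the base axis. Payload 6.4 kg.
Tool frame: the origin (TCP) lies midway between the tips of the shut fingers; the grasp point (between the pads) lies 19 mm behind it; z points along the fingers, y is the line along which they close (so a half turn about z gives the same grasp; the last joint's range is limited). The gripper opens to 94 mm and grips with 3 to 60 N. Pads are 16 mm wide; open, the fingers measure 119 mm over their backs; the gripper's body (75 mm by 177 mm) begins 78 mm behind the grasp point.
Start: joints at [-1.456, 0.245, 1.558, -0, 1.339, -0.174], TCP at [0.185, -0.623, 0.205] pointing down, gripper open.
Joint ranges: [-3.13, 3.13], [-1.02, 2.26], [0.13, 2.54], [-0.95, 4.09], [0.21, 2.88], [-2.74, 2.74]. Speed limits (rad/s): [2.57, 2.57, 3.14, 3.14, 3.14, 3.14].

INTERFACE

Orientations are given as a unit quaternion [w, x, y, z].
In Python, from station import bot, imaging, job_done gives the robot as it stands.
- The arm moves only by the shell command python3 -m handwheel 'ROWS' [FORCE]. ROWS is a JSON object of lists of equal length, an entry for each row: "angular": the turn, a rotation vector about the tool's x, y, z in units of 5 degrees (1.0 is 5 degrees), a list of three; "dp": the shift along the tool's x, y, z in cm, a list of three; "hand": the finger opening in cm, from 0 to 9.4. A call has 1 to 10 rows; each row shifts and turns the commanded pose from where the row before left it, along the tool's axes as they then stand; what a row does not reach is not made up. A row lasts 1/8 s, in which the tool goes at most 62.5 mm and 10.7 degrees, less where a joint would pass 70% of its speed; a pose out of reach is approached as far as the arm can. A call with a gripper value outside its range is refused whole. The fingers move at their own pace and stop on an object; FORCE is the grip in N (left out, the last holds). Time passes only in rows, so rows that do not move let the fingers close. It gives the time, the measured TCP pose, the force, the opening and the grip force at its end, in the units of the state.
- bot.read_state(): the state, without advancing time (a new reading comes with each control period).
- imaging.snapshot(name): name is "side" or "top" or "wrist"; returns a dict with "img" (480x640x3 uint8, red, green, blue), "fovy" (degrees; the focal length in pixels is half the picture's height over the tangent of half this angle, whatever the lens; pixels are square), "cx", "cy" (the principal point, pixels), "R" (3x3) and "t" (3): a world point X has camera coordinates R X + t. Camera axes: x right, y down, z forward; pixel columns grow to the right and rows downward; lengths in m; the calibration is good to about 2 mm. A picture is of the moment at which its call begins. There is no depth.
- job_done(): hands the job in; it is judged then, once.
The state is a dict: "time_s": time; "joints": joint angles; "dq": joint speeds; "effort": joint torques, N m; "tcp_pos": TCP position; "orientation": TCP orientation; "wrist_force": force on the tool from outside, world axes, zero at the start; "moment": the same for the moment, N m; "width": opening from 0.0 (shut) to 1.0 (fully open); "grip_force": force on a finger pad.
Only numpy, scipy, OpenCV 4.12 (cv2) and the standard library are available. Lean on these libraries where they do the work, as an engineer would, in place of code of your own. Each camera call takes 0.05 s, during which the arm holds its last target. There are 200 camera calls.

TASK

Stand the empty aluminium tin on the worktop under the end of the ball dispenser's chute and let go of it. Then press the dispenser's sprung lever fully down and let it come fully back up four times, so that exactly four balls roll into the tin and the rest stay in the dispenser. Leave the tin standing there, and do not disturb the jar, the crucible or the dropper bottle.

Things in the scene. Friction and masses are not known exactly. Their poses are not given: they have to be found in the camera images.
- ball_dispenser: Ball dispenser fixed to the worktop: white column 68 x 84 mm, 116 mm high, on a grey foot (96 x 102 x 7 mm), a clear square tube 24 mm wide on top up to a cap at 215 mm. Its +y runs along its sloping open chute to the chute's end; -x points from the column along its short lever to the round black pad; z up. Origin: centre of the underside, on the tube's axis.
- chute_lip (a point): Middle of the lower end of the floor of the aluminium chute (24 mm wide, sloping 16 degrees): 105 mm from the dispenser's origin along its +y, 46 mm above the worktop. The floor's underside is here 43 mm above the worktop; side walls rise 12 mm above the floor. Axes as the dispenser's.
- tin_spot (a point): Spot on the worktop (z = 0) where the tin's centre should stand: 41 mm beyond the chute's end along the dispenser's +y. There the tin can be lowered straight down about 10 mm clear of the chute, and balls fly off the chute's end into it. Nothing marks it on the surface. Axes as the dispenser's.
- magazine (a point): Point on the upright axis of the clear magazine tube, 140 mm above the worktop. Each full stroke of the lever lets out exactly one ball, which rolls down the chute and off its end within a second; a stroke that stops short lets none out. The next ball loads only when the lever comes fully back up.
- lever_pad (a point): Centre of the top of the lever's round black pad (30 mm across, 9 mm thick), to be pressed down; at rest about 132 mm above the worktop and 108 mm from the dispenser's origin along its -x. It moves with the lever: a full stroke carries it down 27 mm, nearly straight. Nothing stands above it; the tube's near face is 96 mm away.
- press_lever (a joint): Angle of the sprung lever, rad: 0 = fully up (rest), 0.42 = fully down on its stop; pressing the pad down increases it. Level hinge along the dispenser's y, 65 mm from the pad. The spring returns it when let go. Pressing takes about 3 N at the top and 7 N at the bottom of the stroke. The ball is let out near the bottom.
- tin_center (a point): Centre, half-way up, of the empty round aluminium tin: 60 mm across, 26 mm high, wall under 2 mm thick, open at the top, no lid, about 50 g. It stands loose on the worktop, so this point is 13 mm above its underside; its z axis is up.
- ball_1_center (a point): Centre of white ceramic ball number 1 of six alike (17 mm across, 10 g), stacked in the dispenser in this order from the bottom: ball 1 lies lowest and comes out first.
- ball_2_center (a point): Centre of white ceramic ball number 2 of six alike (17 mm across, 10 g), stacked in the dispenser in this order from the bottom: ball 1 lies lowest and comes out first.
- ball_3_center (a point): Centre of white ceramic ball number 3 of six alike (17 mm across, 10 g), stacked in the dispenser in this order from the bottom: ball 1 lies lowest and comes out first.
- ball_4_center (a point): Centre of white ceramic ball number 4 of six alike (17 mm across, 10 g), stacked in the dispenser in this order from the bottom: ball 1 lies lowest and comes out first.
- ball_5_center (a point): Centre of white ceramic ball number 5 of six alike (17 mm across, 10 g), stacked in the dispenser in this order from the bottom: ball 1 lies lowest and comes out first.
- ball_6_center (a point): Centre of white ceramic ball number 6 of six alike (17 mm across, 10 g), stacked in the dispenser in this order from the bottom: ball 1 lies lowest and comes out first.
- dissecting_microscope: Obstacle, fixed: black microscope on a round foot about 150 mm across, nearly 360 mm high, its eyepieces leaning towards the robot; origin at the centre of its underside. It stands between the tin (to its left) and the dispenser (to its right): carry the tin over it or round its robot side.
- retort_rod (a point): Obstacle, fixed: foot of the upright rod of a tall retort stand (far higher than the arm works), near the far end of a black plate 200 x 125 mm and 16 mm high, whose near edge lies about 130 mm nearer the robot than the rod, just beyond the dispenser. This point is on the worktop at the rod.
- white_jar: Bystander: white sample jar with a white screw lid, 56 mm across, 76 mm high; origin at the centre of its underside.
- crucible: Bystander: white porcelain crucible with lid, 45 mm across, 49 mm high; origin at the centre of its underside.
- dark_vial: Bystander: small brown dropper bottle with a black top, 27 mm across, 89 mm high; origin at the centre of its underside.
Mind the look-alikes: they are no part of the job. Leave any green or pink look-alike of the part that bears tin_center alone.

How it is judged:
By the outcome, as a careful person would: the job done as asked, in the order asked, and still so for the second after the job is handed in, with the robot touching nothing.
It also fails if it takes over 56 s, if anything falls off the work surface, if the arm or the gripper's body presses on something with over 40 N, if the wrist force passes 120 N, or if a joint passes its speed limit or range.

## Working session

There is one attempt and no reset: what is moved stays moved. The work goes in short steps, Python scripts to look and compute and a shell command to move; the robot and the scene stay as the last step left them, time stands still between calls to the robot, and variables do not carry over. Pictures are saved under pics/ and viewed, at most 13 in all, crops included, and the job is handed in when it is done.

```bash
mkdir -p pics; cat > h.py <<'E'
import numpy as np, cv2, pickle
def save(name,fn):
    from station import imaging
    s=imaging.snapshot(name); cv2.imwrite(f'pics/{fn}.png',s['img'][:,:,::-1]); pickle.dump(s,open(f'{fn}.pkl','wb')); return s
def load(fn): return pickle.load(open(f'{fn}.pkl','rb'))
def ray(s,u,v):
    f=240/np.tan(np.radians(s['fovy'])/2); R=np.array(s['R']);t=np.array(s['t'])
    return -R.T@t, R.T@np.array([(u-s['cx'])/f,(v-s['cy'])/f,1])
def plane(s,u,v,z):
    c,d=ray(s,u,v); return c+d*(z-c[2])/d[2]
def proj(s,X):
    f=240/np.tan(np.radians(s['fovy'])/2); p=np.array(s['R'])@np.array(X)+np.array(s['t']); return p[0]/p[2]*f+s['cx'],p[1]/p[2]*f+s['cy']
E
python3 - <<'E'
from h import *
from station import bot
for n in('top','side'):
    s=save(n,n+'0'); print(n,ray(s,320,240),s['fovy'])
s=bot.read_state();print(s['tcp_pos'],s['orientation'],s['time_s'])
E
```

```text
top (array([ 0.34524379, -0.05175366,  1.43863341]), array([ 0.15823851,  0.01123468, -0.98736726])) 45.67772386826256
side (array([ 0.17246267, -1.10776425,  0.96247394]), array([ 0.27109399,  0.72944144, -0.62839985])) 53.08135188509819
[ 0.18505652 -0.62255681  0.20448551] [-8.34419468e-04  9.89592086e-01  1.43898595e-01  3.08122223e-05] 0.1
```

View pics/top0.png

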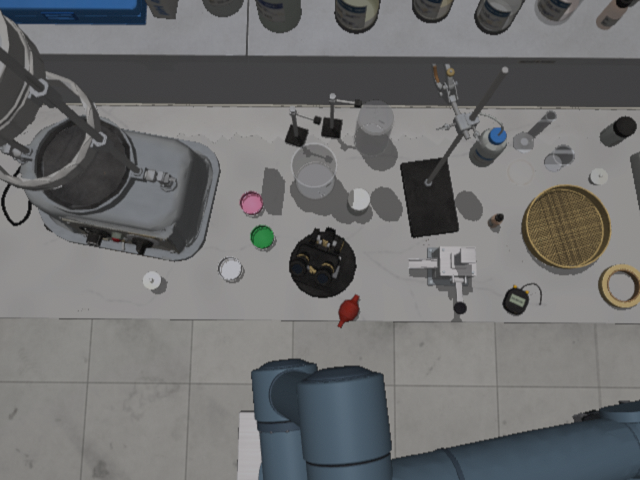

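View pics/side0.png

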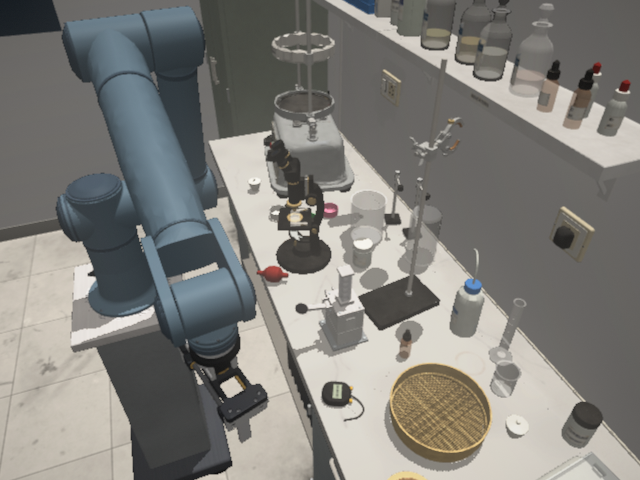

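Top view: the candidates for the tin are the aluminium one (230,270), pink (251,204) and green (262,238). I choose the bare one at (230,270). The dispenser is near (457,262), with its chute end at about (410,265) and its pad at (460,308). The microscope is at (322,263), the jar at (358,201), the crucible at (152,281), and the vial at (496,220). I'll check with a close crop.

```bash
python3 - <<'E'
from h import *
s=load('top0');im=s['img'][:,:,::-1]
a=cv2.resize(im[215:325,190:290],None,fx=4,fy=4,interpolation=cv2.INTER_CUBIC)
b=cv2.resize(im[215:325,400:490],None,fx=4,fy=4,interpolation=cv2.INTER_CUBIC)
cv2.imwrite('pics/c1.png',np.hstack([a,b]))
for n,u,v,z in [('tin',230,270,.026),('pad',460,308,.132),('cap',468,256,.215),('lip',409.5,264.5,.046),('micro',322,265,.0),('rod',429,183,0.016),('crucible',152,281,.045),('red',348,310,.02)]: print(n,plane(s,u,v,z).round(4))
g=cv2.cvtColor(im,cv2.COLOR_BGR2GRAY)
m=(g<60).astype(np.uint8)
n,l,st,c=cv2.connectedComponentsWithStats(m[295:325,445:475]);print(st,c+[445,295])
E
```

```text
tin [0.4939 0.1876 0.026 ]
pad [ 0.4008 -0.3574  0.132 ]
cap [ 0.5093 -0.3585  0.215 ]
lip [ 0.5095 -0.2565  0.046 ]
micro [ 0.5116 -0.0412  0.    ]
rod [ 0.7241 -0.3139  0.016 ]
crucible [0.463  0.3746 0.045 ]
red [ 0.398  -0.1067  0.02  ]
[[  0   0  30  30 784]
 [  9   7  12  12 116]] [[459.5        309.76785714]
 [459.5        307.68965517]]
```

View pics/c1.png

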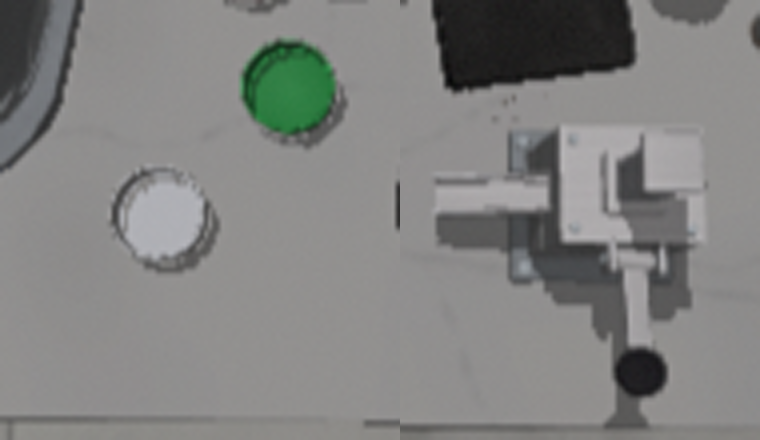

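The close crop confirms a bare, empty aluminium tin at (230.5,269). The dispenser's yaw is about 0, its pad is at (459.5,307.7) and its lip at (408.5,264). First I raise the arm and turn it so that tool x = +y and tool y = +x.

```bash
python3 -m handwheel '{"angular":[[0,0,-1.84],[0,0,-1.84],[0,0,-1.84],[0,0,-1.84],[0,0,-1.84],[0,0,-1.84],[0,0,-1.84],[0,0,-1.84],[0,0,0]],"dp":[[0,0,-5],[0,0,-5],[0,0,-5],[0,0,-5],[0,0,-5],[0,0,0],[0,0,0],[0,0,0],[0,0,0]],"hand":[9.4,9.4,9.4,9.4,9.4,9.4,9.4,9.4,9.4]}'
```

```text
time_s: 1.23
tcp_pos: [0.1851, -0.623, 0.4548]
orientation: [-0.0, 0.707, 0.707, 0.0]
wrist_force: [0.3, -0.3, -0.0]
width: 0.998
grip_force: 0.0
```

```bash
python3 -m handwheel '{"angular":[[0,0,0],[0,0,0],[0,0,0],[0,0,0],[0,0,0],[0,0,0],[0,0,0],[0,0,0],[0,0,0]],"dp":[[4.5,2.5,0],[4.5,2.5,0],[4.5,2.5,0],[4.5,2.5,0],[4.5,2.5,0],[4.5,2.5,0],[4.5,2.5,0],[4.5,2.5,0],[4.5,2.5,0]],"hand":[9.4,9.4,9.4,9.4,9.4,9.4,9.4,9.4,9.4]}'
python3 -m handwheel '{"angular":[[0,0,0],[0,0,0],[0,0,0],[0,0,0],[0,0,0],[0,0,0],[0,0,0],[0,0,0],[0,0,0]],"dp":[[5,1,0],[5,1,0],[5,1,0],[5,1,0],[5,1,0],[5,1,0],[5,1,0],[5.6,1.4,0],[0,0,0]],"hand":[9.4,9.4,9.4,9.4,9.4,9.4,9.4,9.4,9.4]}'
```

```text
time_s: 2.35
tcp_pos: [0.4095, -0.2159, 0.4554]
orientation: [0.0, 0.707, 0.707, 0.0]
wrist_force: [0.9, -0.9, 0.4]
width: 0.998
grip_force: 0.0
time_s: 3.48
tcp_pos: [0.4918, 0.1916, 0.4544]
orientation: [-0.001, 0.705, 0.709, -0.001]
wrist_force: [0.5, -0.8, 1.2]
width: 1.002
grip_force: 0.0
```

Next I lower to 0.17 and look through the wrist camera.

```bash
python3 -m handwheel '{"angular":[[0,0,0],[0,0,0],[0,0,0],[0,0,0],[0,0,0],[0,0,0],[0,0,0]],"dp":[[0,0,5],[0,0,5],[0,0,5],[0,0,5],[0,0,5],[0,0,3.5],[0,0,0]],"hand":[9.4,9.4,9.4,9.4,9.4,9.4,9.4]}'
python3 - <<'E'
from h import *
s=save('wrist','w1');print(ray(s,320,240)); print(proj(s,[.494,.1876,.026]))
E
```

```text
time_s: 4.35
tcp_pos: [0.4899, 0.1875, 0.1677]
orientation: [-0.002, 0.707, 0.707, -0.003]
wrist_force: [0.7, -0.8, 1.3]
width: 1.0
grip_force: 0.0
(array([0.48982999, 0.26264102, 0.34668486]), array([-0.01444012, -0.24846763, -0.96868154]))
(np.float64(329.4938997893562), np.float64(232.58155801727978))
```

View pics/w1.png

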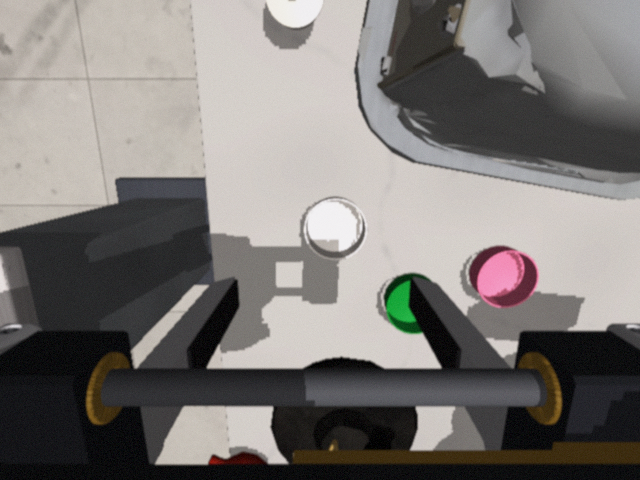

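The wrist picture shows the tin's rim centred at about (336,227), clear of the green one at (408,303) and the pink one at (503,276).

```bash
python3 - <<'E'
from h import *
s=load('w1')
print([plane(s,*p,.026).round(4) for p in [(335.5,227),(304,228),(367,228),(335.5,195.5),(335.5,259)]])
print(proj(s,[.489,.188,.168]))
E
```

```text
[array([0.4996, 0.193 , 0.026 ]), array([0.4701, 0.192 , 0.026 ]), array([0.5291, 0.192 , 0.026 ]), array([0.4993, 0.2224, 0.026 ]), array([0.4999, 0.1616, 0.026 ])]
(np.float64(323.4768310834647), np.float64(290.8581406239488))
```

```bash
python3 -m handwheel '{"angular":[[0,0,0],[0,0,0],[0,0,0],[0,0,0],[0,0,0]],"dp":[[0.3,0.5,4],[0,0,4],[0,0,4],[0,0,3],[0,0,1.2]],"hand":[9.4,9.4,9.4,9.4,9.4]}'
python3 -m handwheel '{"angular":[[0,0,0],[0,0,0],[0,0,0],[0,0,0],[0,0,0],[0,0,0],[0,0,0],[0,0,0]],"dp":[[0,0,0],[0,0,0],[0,0,0],[0,0,0],[0,0,0],[0,0,0],[0,0,0],[0,0,0]],"hand":[7,6.5,6,5.5,5.5,5.5,5.5,5.5]}' 10
```

```text
time_s: 5.03
tcp_pos: [0.4981, 0.1915, 0.009]
orientation: [0.0, 0.707, 0.708, 0.0]
wrist_force: [-0.0, 0.3, 0.7]
width: 1.0
grip_force: 0.0
time_s: 6.02
tcp_pos: [0.4977, 0.1918, 0.0093]
orientation: [0.0, 0.706, 0.708, 0.0]
wrist_force: [-1.4, -0.3, 5.2]
width: 0.607
grip_force: 10.0
```

```bash
python3 -m handwheel '{"angular":[[0,0,0],[0,0,0],[0,0,0],[0,0,0],[0,0,0],[0,0,0],[0,0,0],[0,0,0],[0,0,0],[0,0,0]],"dp":[[0,0,-2],[0,0,-4],[0,0,-5],[0,0,-5],[0,0,-5],[0,0,-5],[0,0,-5],[0,0,-5],[0,0,-4],[0,0,-3]],"hand":[5.5,5.5,5.5,5.5,5.5,5.5,5.5,5.5,5.5,5.5]}'
python3 -m handwheel '{"angular":[[0,0,0],[0,0,0],[0,0,0],[0,0,0],[0,0,0],[0,0,0],[0,0,0],[0,0,0],[0,0,0],[0,0,0]],"dp":[[-2,0,0],[-4,0,0],[-5,0,0],[-5,0,0],[-5,0,0],[-5,0,0],[-5,0,0],[-5,0,0],[-3,0.8,0],[0,0,0]],"hand":[5.5,5.5,5.5,5.5,5.5,5.5,5.5,5.5,5.5,5.5]}'
python3 - <<'E'
from h import *
s=save('top','t2')
E
```

```text
time_s: 7.28
tcp_pos: [0.497, 0.1917, 0.4401]
orientation: [0.0, 0.706, 0.708, 0.0]
wrist_force: [0.8, -0.1, -0.2]
width: 0.612
grip_force: 10.0
time_s: 8.52
tcp_pos: [0.5058, -0.1997, 0.4369]
orientation: [-0.001, 0.707, 0.707, -0.0]
wrist_force: [0.2, 0.9, -0.3]
width: 0.613
grip_force: 10.0
```

```bash
python3 -m handwheel '{"angular":[[0,0,0],[0,0,0],[0,0,0],[0,0,0],[0,0,0],[0,0,0],[0,0,0]],"dp":[[-0.6,0.3,4],[-0.4,0,5],[0,0,5],[0,0,5],[0,0,5],[0,0,2],[0,0,0]],"hand":[5.5,5.5,5.5,5.5,5.5,5.5,5.5]}'
python3 - <<'E'
from h import *
s=save('wrist','w2');print(ray(s,320,240)); print(proj(s,[.509,-.2535,.046]),proj(s,[.509,-.2125,.17]))
E
```

```text
time_s: 9.45
tcp_pos: [0.508, -0.2062, 0.1767]
orientation: [-0.002, 0.706, 0.709, -0.0]
wrist_force: [0.6, 0.7, 0.0]
width: 0.612
grip_force: 10.0
(array([ 0.50709723, -0.13173083,  0.35603307]), array([-0.0103789 , -0.24499675, -0.96961718]))
(np.float64(325.44051875985645), np.float64(284.5420332426481)) (np.float64(326.69087737153774), np.float64(297.13325017644144))
```

View pics/w2.png

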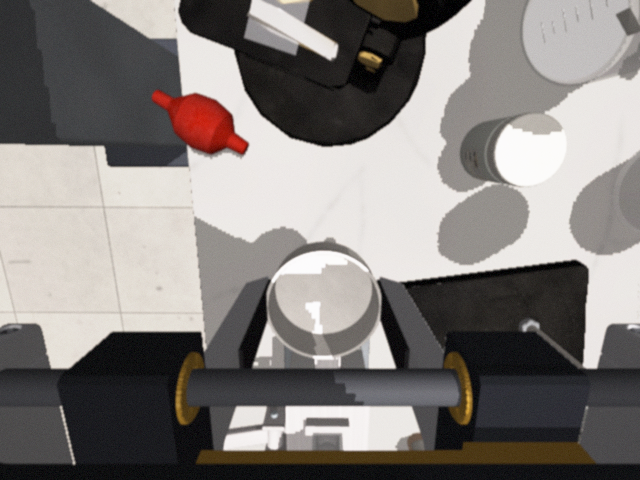

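The tin is held level, with its rim centred at about (324,299). It hides the lip, so I cross-check the pad and lip against the side view.

```bash
python3 - <<'E'
from h import *
w=load('w2');print('tin',[plane(w,*p,.194).round(4) for p in [(324,299),(267,299),(381,299),(324,243),(324,356)]])
a=load('top0');b=load('side0')
g=cv2.cvtColor(b['img'],cv2.COLOR_RGB2GRAY)
n,l,st,c=cv2.connectedComponentsWithStats((g[295:322,288:320]<60).astype(np.uint8));print(st,c+[288,295])
i=1+np.argmax(st[1:,4]);ps=c[i]+[288,295]
def tri(p,q):
    c1,d1=ray(a,*p);c2,d2=ray(b,*q);M=np.c_[d1,-d2];x=np.linalg.lstsq(M,c2-c1,rcond=None)[0];p1=c1+d1*x[0];p2=c2+d2*x[1];return ((p1+p2)/2).round(4),np.linalg.norm(p1-p2).round(4)
print('pad',tri((459.5,307.7),ps))
im=b['img'][255:360,280:385,::-1];cv2.imwrite('pics/c2.png',cv2.resize(im,None,fx=5.5,fy=5.5,interpolation=cv2.INTER_CUBIC))
for n,X in dict(lip=[.509,-.2535,.046],capc=[.509,-.3585,.215],pad=[.401,-.357,.132]).items(): u,v=proj(b,X);print(n,u,v,(u-280)*5.5,(v-255)*5.5)
# column bright blob corners in top
E
```

```text
tin [array([ 0.5074, -0.2031,  0.194 ]), array([ 0.4789, -0.2032,  0.194 ]), array([ 0.5359, -0.203 ,  0.194 ]), array([ 0.5073, -0.1741,  0.194 ]), array([ 0.5076, -0.2353,  0.194 ])]
[[  0   0  32  27 864]] [[303.5 308. ]]Traceback (most recent call last):
  File "<stdin>", line 6, in <module>
    return _wrapfunc(a, 'argmax', axis=axis, out=out, **kwds)
    return bound(*args, **kwds)
ValueError: attempt to get argmax of an empty sequence
```

```bash
python3 - <<'E'
from h import *
b=load('side0')
im=b['img'][255:360,280:385,::-1];im=cv2.resize(im,None,fx=5.5,fy=5.5,interpolation=cv2.INTER_CUBIC)
for n,X in dict(lip=[.509,-.2535,.046],tubetop=[.509,-.3585,.215],pad=[.401,-.357,.132]).items():
    u,v=proj(b,X);p=int((u+.5-280)*5.5),int((v+.5-255)*5.5);print(n,u,v,p);cv2.drawMarker(im,p,(0,0,255),0,14,1)
cv2.imwrite('pics/c2.png',im)
E
```

```text
lip 326.83897400862963 290.88439325255666 (260, 200)
tubetop 343.7636789471332 268.9033523208311 (353, 79)
pad 300.0620456926764 305.664644167182 (113, 281)
```

View pics/c2.png

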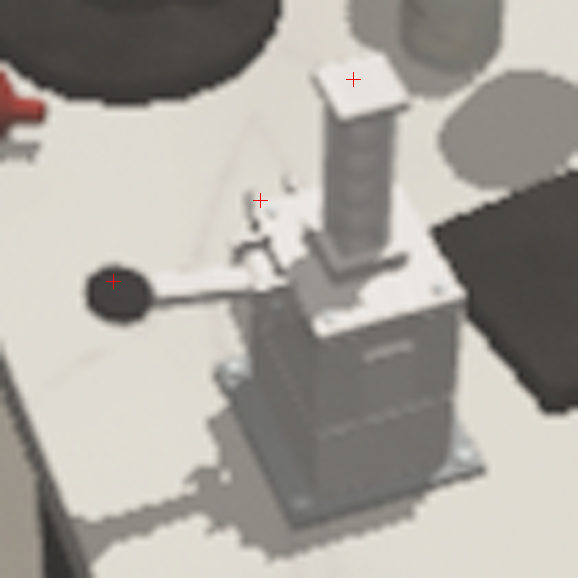

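The side view puts the cap and pad about 1.5–2 px lower than predicted. That means the dispenser is about 1.5 mm further in −y, so I aim the tin at about (0.509, −0.212).

```bash
python3 -m handwheel '{"angular":[[0,0,0],[0,0,0],[0,0,0],[0,0,0],[0,0,0],[0,0,0],[0,0,0],[0,0,0]],"dp":[[-0.7,0.15,0],[0,0,2],[0,0,4],[0,0,4],[0,0,3],[0,0,2.5],[0,0,1.3],[0,0,0]],"hand":[5.5,5.5,5.5,5.5,5.5,5.5,5.5,5.5]}'
python3 - <<'E'
from h import *
s=save('top','t3')
E
```

```text
time_s: 10.5
tcp_pos: [0.511, -0.2156, 0.0108]
orientation: [0.0, 0.706, 0.708, 0.0]
wrist_force: [-0.5, 0.6, 0.1]
width: 0.611
grip_force: 10.0
```

```bash
python3 -m handwheel '{"angular":[[0,0,0],[0,0,0],[0,0,0],[0,0,0],[0,0,0],[0,0,0],[0,0,0]],"dp":[[0,0,0.1],[0,0,0.1],[0,0,0],[0,0,0],[0,0,0],[0,0,0],[0,0,0]],"hand":[5.5,5.5,6,6.5,7,7.6,7.6]}'
python3 -m handwheel '{"angular":[[0,0,0],[0,0,0],[0,0,0],[0,0,0],[0,0,0],[0,0,0],[0,0,0]],"dp":[[0,0,-2],[0,0,-4],[0,0,-5],[0,0,-5],[0,0,-5],[0,0,-5],[0,0,0]],"hand":[7.6,7.6,7.6,7.6,7.6,7.6,7.6]}'
python3 - <<'E'
from h import *
s=save('top','t4');save('wrist','w3')
a=s['img'][215:325,395:485,::-1];a=cv2.resize(a,None,fx=4,fy=4)
b=cv2.resize(load('w3')['img'][:,:,::-1],(587,440));cv2.imwrite('pics/c4.png',cv2.resize(np.hstack([a,b]),(800,370)))
E
```

```text
time_s: 11.42
tcp_pos: [0.5106, -0.2152, 0.0084]
orientation: [-0.0, 0.706, 0.708, 0.0]
wrist_force: [0.8, 0.5, -0.7]
width: 0.807
grip_force: 0.0
time_s: 12.3
tcp_pos: [0.5127, -0.2166, 0.2754]
orientation: [0.006, 0.706, 0.708, 0.001]
wrist_force: [-0.4, -0.5, -0.4]
width: 0.807
grip_force: 0.0
```

View pics/c4.png

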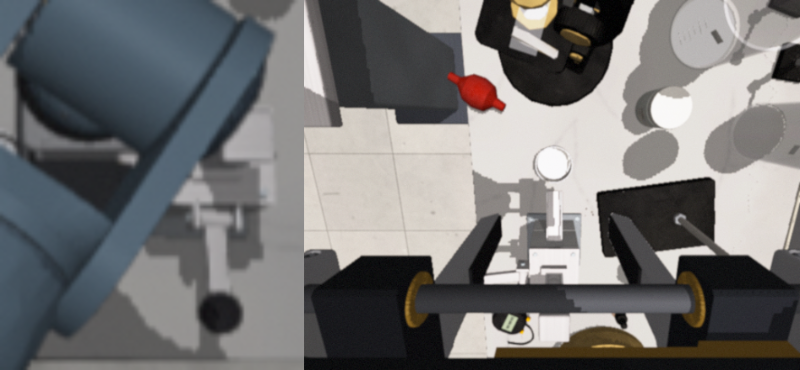

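The tin stands in line with the chute, its rim at about (552,163) and the chute end at about (554,190) in the composite. Now I compute the gap while setting up the press.

```bash
python3 - <<'E'
from h import *
s=load('w3');im=s['img']
print('tin',plane(s,320,211.4,.026),'lip',plane(s,322,246,.058))
c=cv2.resize(im[180:330,240:400,::-1],None,fx=5,fy=4*1,interpolation=cv2.INTER_CUBIC)
c=cv2.resize(im[180:300,250:390,::-1],None,fx=5,fy=5,interpolation=cv2.INTER_CUBIC)
for n,X in dict(spot=[.51,-.2135,.026],lip=[.51,-.2545,.046]).items():
    u,v=proj(s,X);print(n,u,v);cv2.drawMarker(c,(int((u+.5-250)*5),int((v+.5-180)*5)),(0,0,255),0,14,1)
cv2.imwrite('pics/c5.png',c)
E
```

```text
tin [ 0.50791816 -0.21395401  0.026     ] lip [ 0.51035285 -0.24913501  0.058     ]
spot 321.69729482601076 211.03658369387452
lip 321.673560397661 247.6333381368165
```

View pics/c5.png

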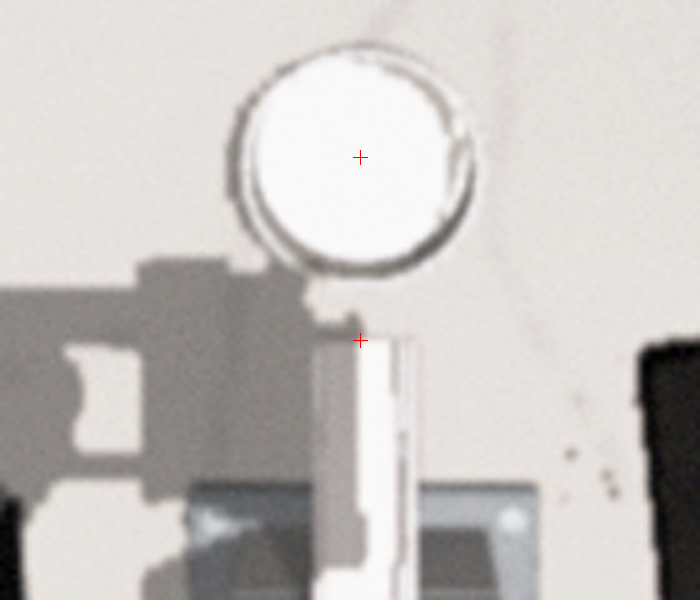

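The tin is on the spot and the gap to the chute looks right. Next I go above the pad, shut the fingers and turn the tool 90° so the body lies along y, away from the tube.

```bash
python3 -m handwheel '{"angular":[[0,0,0],[0,0,0],[0,0,0],[0,0,0],[0,0,0],[0,0,0]],"dp":[[0,-4,0],[0,-4,0],[-3.3,-2.9,0],[-5,0,0],[-5,0,0],[-1,0,0]],"hand":[5,3,0,0,0,0]}'
python3 -m handwheel '{"angular":[[0,0,2],[0,0,2],[0,0,2],[0,0,2],[0,0,2],[0,0,2],[0,0,2],[0,0,2],[0,0,2],[0,0,0]],"dp":[[0,0,0],[0,0,0],[0,0,0],[0,0,0],[0,0,0],[0,0,2],[0,0,3],[0,0,3],[0,0,2],[0,0,0]],"hand":[0,0,0,0,0,0,0,0,0,0]}'
python3 - <<'E'
from h import *
s=save('side','s3')
c=cv2.resize(s['img'][230:370,230:410,::-1],None,fx=4,fy=4,interpolation=cv2.INTER_CUBIC)
cv2.imwrite('pics/c6.png',c)
E
```

```text
time_s: 13.15
tcp_pos: [0.4007, -0.3598, 0.2663]
orientation: [-0.002, 0.707, 0.707, 0.0]
wrist_force: [0.1, -0.4, -0.2]
width: 0.207
grip_force: 0.0
time_s: 14.4
tcp_pos: [0.4009, -0.356, 0.1657]
orientation: [-0.003, 1.0, 0.003, -0.002]
wrist_force: [1.1, 0.6, -0.1]
width: 0.005
grip_force: 0.0
```

View pics/c6.png

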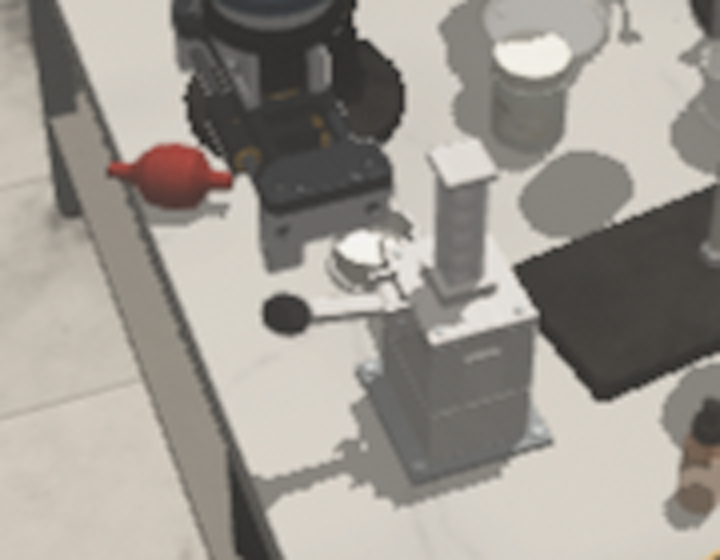

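The shut fingertips are directly above the pad: tip at about (282,265), pad at (287,313) in the crop. I press in steps and watch the force.

```bash
python3 -m handwheel '{"angular":[[0,0,0],[0,0,0],[0,0,0],[0,0,0],[0,0,0]],"dp":[[0,0,1.5],[0,0,1.5],[0,0,1],[0,0,1],[0,0,0]],"hand":[0,0,0,0,0]}'
python3 -m handwheel '{"angular":[[0,0,0],[0,0,0]],"dp":[[0,0,1],[0,0,0]],"hand":[0,0]}'
python3 -m handwheel '{"angular":[[0,0,0],[0,0,0]],"dp":[[0,0,0.3],[0,0,0]],"hand":[0,0]}'
python3 -m handwheel '{"angular":[[0,0,0],[0,0,0]],"dp":[[0,0,0.2],[0,0,0]],"hand":[0,0]}'
```

```text
time_s: 15.08
tcp_pos: [0.4016, -0.3586, 0.1181]
orientation: [-0.0, 1.0, 0.001, -0.0]
wrist_force: [-2.9, 1.0, 4.2]
width: 0.004
grip_force: 2.2
time_s: 15.32
tcp_pos: [0.4025, -0.3593, 0.1092]
orientation: [0.001, 1.0, 0.001, 0.001]
wrist_force: [-2.9, -0.3, 5.9]
width: 0.003
grip_force: 3.1
time_s: 15.58
tcp_pos: [0.4027, -0.3593, 0.1067]
orientation: [0.001, 1.0, 0.001, 0.001]
wrist_force: [-2.3, 0.7, 6.8]
width: 0.004
grip_force: 3.3
time_s: 15.82
tcp_pos: [0.4028, -0.3594, 0.1056]
orientation: [0.001, 1.0, 0.001, 0.001]
wrist_force: [-3.3, 2.1, 11.5]
width: 0.007
grip_force: 5.7
```

```bash
python3 -m handwheel '{"angular":[[0,0,0],[0,0,0],[0,0,0],[0,0,0]],"dp":[[0,0,0.2],[0,0,0],[0,0,0],[0,0,0]],"hand":[0,0,0,0]}'
python3 -m handwheel '{"angular":[[0,0,0],[0,0,0],[0,0,0],[0,0,0],[0,0,0],[0,0,0],[0,0,0],[0,0,0],[0,0,0],[0,0,0]],"dp":[[0,0,-1],[0,0,-1],[0,0,-1],[0,0,-1],[0,0,-1],[0,0,0],[0,0,0],[0,0,0],[0,0,0],[0,0,0]],"hand":[0,0,0,0,0,0,0,0,0,0]}'
python3 - <<'E'
from h import *
s=save('side','s4')
c=cv2.resize(s['img'][255:345,290:390,::-1],None,fx=6,fy=6,interpolation=cv2.INTER_CUBIC)
cv2.imwrite('pics/c7.png',c)
E
```

```text
time_s: 16.32
tcp_pos: [0.4029, -0.3595, 0.1052]
orientation: [0.001, 1.0, 0.001, 0.001]
wrist_force: [-6.5, 6.3, 19.1]
width: 0.007
grip_force: 10.4
time_s: 17.58
tcp_pos: [0.4019, -0.3584, 0.1512]
orientation: [-0.0, 1.0, 0.001, -0.0]
wrist_force: [-0.8, 0.6, -0.0]
width: 0.003
grip_force: 0.0
```

View pics/c7.png

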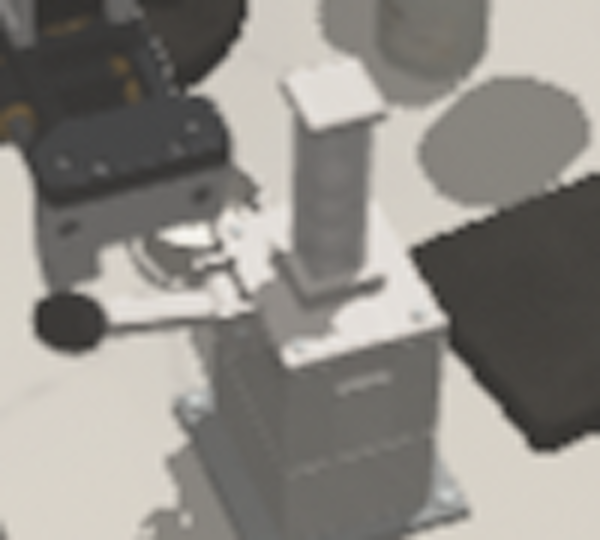

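The lever is back up, with the pad at (70,322) in the crop. The tin's interior is mostly hidden in this view. Stroke 1 met its stop (force rose to 19 N). I repeat the same stroke three more times.

```bash
for i in 2 3 4; do echo stroke $i
python3 -m handwheel '{"angular":[[0,0,0],[0,0,0],[0,0,0],[0,0,0],[0,0,0],[0,0,0],[0,0,0],[0,0,0],[0,0,0]],"dp":[[0,0,1],[0,0,1],[0,0,1],[0,0,1],[0,0,0.6],[0,0,0.4],[0,0,0],[0,0,0],[0,0,0]],"hand":[0,0,0,0,0,0,0,0,0]}'|egrep 'time|tcp|wrist'
python3 -m handwheel '{"angular":[[0,0,0],[0,0,0],[0,0,0],[0,0,0],[0,0,0],[0,0,0],[0,0,0],[0,0,0],[0,0,0],[0,0,0]],"dp":[[0,0,-1],[0,0,-1],[0,0,-1],[0,0,-1],[0,0,-1],[0,0,0],[0,0,0],[0,0,0],[0,0,0],[0,0,0]],"hand":[0,0,0,0,0,0,0,0,0,0]}'|egrep 'tcp|wrist'
done
```

```text
stroke 2
time_s: 18.75
tcp_pos: [0.4022, -0.359, 0.1048]
wrist_force: [-8.1, 8.8, 25.1]
tcp_pos: [0.4019, -0.3585, 0.1513]
wrist_force: [0.2, 0.6, 0.5]
stroke 3
time_s: 21.12
tcp_pos: [0.4022, -0.359, 0.1048]
wrist_force: [-9.4, 8.0, 24.2]
tcp_pos: [0.4019, -0.3585, 0.1513]
wrist_force: [0.2, 0.4, 0.1]
stroke 4
time_s: 23.5
tcp_pos: [0.4022, -0.3591, 0.1049]
wrist_force: [-8.8, 6.7, 25.4]
tcp_pos: [0.4019, -0.3585, 0.1513]
wrist_force: [0.1, -0.1, -0.2]
```

```bash
python3 -m handwheel '{"angular":[[0,0,0],[0,0,0],[0,0,0],[0,0,0],[0,0,0],[0,0,0],[0,0,0],[0,0,0],[0,0,0]],"dp":[[0,0,-4],[0,0,-5],[0,0,-3],[-2,5,0],[-2,5,0],[-2,5,0],[-2,5,0],[-2,4,0],[0,0,0]],"hand":[0,0,0,0,0,0,0,0,0]}'
python3 - <<'E'
from h import *
t=save('top','t5');s=save('side','s5')
a=cv2.resize(t['img'][240:295,380:435,::-1],(400,400),interpolation=cv2.INTER_CUBIC)
b=cv2.resize(s['img'][245:315,300:370,::-1],(400,400),interpolation=cv2.INTER_CUBIC)
cd=[cv2.resize(x['img'][:,:,::-1],(266,200)) for x in (t,s)]
cv2.imwrite('pics/c8.png',np.vstack([np.hstack([a,b]),np.hstack(cd+[np.zeros((200,268,3),np.uint8)])]))
E
```

```text
time_s: 25.88
tcp_pos: [0.3007, -0.6007, 0.2704]
orientation: [-0.001, 1.0, -0.0, -0.0]
wrist_force: [-0.3, 0.5, 0.7]
width: 0.006
grip_force: 0.0
```

View pics/c8.png

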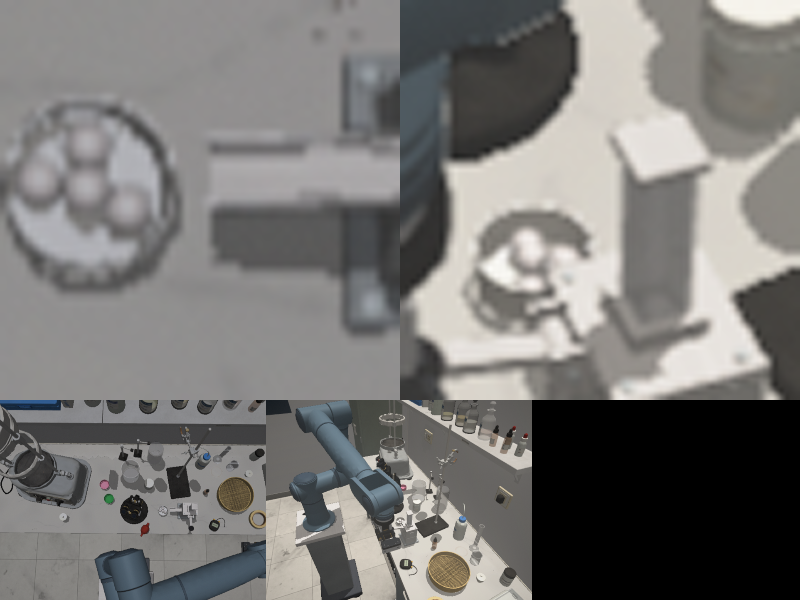

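The top crop shows exactly four balls in the tin, at (88,142), (38,180), (87,187) and (127,208). The tin is still standing at the chute's end, and the arm is clear.

```bash
python3 -c "
from station import job_done
print(job_done())"
```

```text
the job is handed in; nothing more can be done
None
```

The job is handed in: the tin stands under the chute's end with exactly four balls in it after four full lever strokes, the arm is clear, and the robot's clock read about 26 s; I saw no contact with the jar, crucible or dropper bottle but did not re-measure their positions.

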